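Dose one laundry tablet from the plunger dispenser

ROBOT

A 6-joint arm with a two-finger parallel gripper is mounted at the origin on a cart in front of the work surface, level with it; the furniture and walls round the work are solid. World frame = base frame: x ahead of the robot, y to its left, z up, the work surface at z = 0. Lengths are in m, angles in rad, forces in N, time in s.
With the tool pointing down it reaches from about 0.375 to 0.925 m from the base axis. Payload 5.7 kg.
Tool frame: the origin (TCP) lies midway between the tips of the shut fingers; the grasp point (between the pads) lies 19 mm behind it; z points along the fingers, x is the direction in which the jaws open and shut, and the axes are right-handed (so a half turn about z gives the same grasp; the last joint's range is limited). The gripper opens to 88 mm and grips with 3 to 60 N. Pads are 20 mm wide; open, the fingers measure 115 mm over their backs; the gripper's body (75 mm by 178 mm) begins 61 mm behind the grasp point.
Start: joints at [-1.442, 0.359, 1.51, -0, 1.272, -0.115], TCP at [0.145, -0.582, 0.223] pointing down, gripper open.
Joint ranges: [-2.97, 2.97], [-1.01, 2.36], [0.21, 2.38], [-0.96, 4.11], [0.2, 2.71], [-2.98, 2.98]. Speed limits (rad/s): [2.39, 2.39, 3.14, 3.14, 3.14, 3.14].

INTERFACE

Orientations are given as a unit quaternion [x, y, z, w].
In Python, from bench import move_ptp, servo_line, goto_joints, move_gripper, sleep, inverse_kinematics, capture, PlanningError, close_job, spot_in, silhouettes, current_clock, current_joint_pos, current_qvel, current_joint_torque, current_position, current_orientation, current_force, current_torque, current_finger_gap gives the robot as it stands. Calls block until the motion is done:
- move_ptp(position, orientation): joint-space move of the TCP to a pose.
- servo_line(position, orientation=None, rate=0.15, contact_N=None): straight line of the TCP; orientation=None keeps the orientation; rate is the mean speed in m/s. With contact_N (N) it stops when the force on the tool has changed by that much, and returns True; else False.
- goto_joints(angles): joint-space move.
- move_gripper(opening): finger opening in m; the grip force is fixed at half the most; returns when the fingers have stopped.
- sleep(seconds).
- inverse_kinematics(position, orientation): joint angles nearest the present ones, or None.
- capture(name): name is "scene" or "top" or "wrist"; returns a dict with "image" (400x640x3 uint8, blue, green, red), "range_z" (400x640 float32, m along the optical axis (not along the pixel's ray), 0 where there is no reading), "intrinsics" (3x3 intrinsics, pixels), "k1" (the pictures are not rectified: a ray, as slopes to the right and down, at radius r is drawn at 1 + k1 r^2 times it, then the intrinsics apply), "R" (3x3) and "t" (3): a world point X has camera coordinates R X + t. Camera axes: x right, y down, z forward; pixel columns grow to the right and rows downward; lengths in m; the calibration is good to about 2 mm. A picture is of the moment at which its call begins.
A pose or a line that the arm cannot do raises PlanningError and nothing moves.
- close_job(): hands the job in, once; it reports no verdict.
Trained networks look in the newest picture that a camera, given by its name, has taken for a name from the list of things; names that differ only in an ending like _2 or _b are one class to them, and where a whole thing is asked for, a point or a joint stands for the part that bears it (a point fixed in the world has none). Each returns a list of dicts, best first, with "conf" (0 to 1); they miss things now and then, are a little off and sometimes report something else, mostly with a low value. They report only what shows in the picture. A call takes as long as a camera call.
- spot_in(camera, query): "xy" ([column, row] in pixels, amid what is visible of it).
- silhouettes(camera, query): "region" (400x640 bool, what is visible of it) and "xy" ([column, row] in pixels, amid what is visible of it).
Readings, each from a call of its own:
- current_clock(): time.
- current_joint_pos(): joint angles.
- current_qvel(): joint speeds.
- current_joint_torque(): joint torques, N m.
- current_position(): TCP position.
- current_orientation(): TCP orientation.
- current_force(): force on the tool from outside, world axes, zero at the start.
- current_torque(): the same for the moment, N m.
- current_finger_gap(): finger opening in m.
Only numpy, scipy, OpenCV 4.12 (cv2) and the standard library are available. Lean on these libraries where they do the work, as an engineer would, in place of code of your own. Each camera call takes 0.05 s, during which the arm holds its last target.

TASK

Dose one laundry tablet: slide the low round dish along the worktop, without lifting it, until it stands under the dispenser's spout, then pull the gate knob on top of the dispenser up to its upper click. Push the sprung plunger once, fully through its stroke, so that one tablet drops into the dish, and let it spring back. Then push the gate knob fully down again; the other two tablets stay in the dispenser, the dish under the spout and the things round about where they are.

Things in the scene. Friction and masses are not known exactly. Their poses are not given: they have to be found in the camera images.
- dispenser: White laundry tablet dispenser fixed to the worktop. Origin: centre of its tablet shaft, at worktop height; z up; tablets leave at its -y side, the plunger sticks out at +y. Magazine with slotted clear sides: x +-26, y -28 to +21, top 101 mm, holds three tablets one on another; behind it (y +20 to +82) the plunger housing, top 62 mm. Foot: x +-29, 5 mm high, y -22 to +88.
- spout_lip (a point): Middle of the outlet's edge, at (0, -48, 40) mm in the dispenser's frame. The spout (x +-25, z 34 to 40 mm, cheeks to 46 mm) juts out over the pedestal's upright face at y -28 mm; the 30 mm high dish fits under it, rim against that face. The tablet drops just beyond this edge.
- dish_spot (a point): Point on the worktop where the centre of the dish belongs, under the spout: at (0, -94, 0) mm in the dispenser's frame (dish rim then 1 mm off the pedestal face). Its axes are the dispenser's.
- magazine_floor (a point): Centre of the magazine's floor, on which the lowest tablet lies: at (0, 0, 40) mm in the dispenser's frame.
- plunger_pad (a point): Centre of the outer face of the plunger's black round push pad (34 mm across, 8 mm thick) on a 12 mm rod; moves with the plunger. At rest at (0, 145, 48) mm in the dispenser's frame, face towards +y. The pad's lower edge is 31 mm above the worktop, free space below and beside it.
- plunger (a joint): Travel of the plunger in m: 0 at rest (out), 0.058 fully in, towards the dispenser's -y. Spring: about 3 N at rest, 10 N fully in; it springs back when let go. The tablet drops only in the last 8 mm or so. Blocked by the tablet while the gate is down. A second full push would put out another tablet.
- knob_grip (a point): Middle of the gate's black round pull knob (28 mm across, 18 mm high, flat top 9 mm above this point), with 10 mm stem below; moves with the gate. With the gate down at (0, -23, 131) mm in the dispenser's frame; the magazine lid beside it is 101 mm high.
- gate (a joint): Height of the gate in m: 0 down (shut), 0.024 up (open). It clicks over at mid travel and stays at either end by itself; about 4 to 6 N moves it past the middle, up or down.
- dish: Low round open metal dish, loose, 130 mm outside, 30 mm high, upright wall 4 mm thick, floor 4 mm thick, about 0.16 kg. Origin: centre of the underside. It starts on the free worktop to the right of the dispenser.
- tablet_0: The lowest of three equal white rounded laundry tablets, 36 x 30 x 16 mm (x, y, z), 22 g, loose in the magazine: the one to come out. Origin: centre of its underside.
- tablet_1: The middle tablet. Origin: centre of its underside, 56 mm above the worktop at the start; sinks by 16 mm when the lowest has gone.
- tablet_2: The top tablet. Origin: centre of its underside, 72 mm above the worktop at the start; sinks by 16 mm when the lowest has gone.
- salt_shaker: Bystander: glass salt shaker, 44 mm across, 90 mm high, near the front edge. Origin: centre of its underside.
- garlic: Bystander: garlic bulb, 60 mm across, 59 mm high, near the front edge. Origin: centre of its underside.
- spice_jar: Bystander: spice jar with dark cap, 41 mm across, 105 mm high, behind the work. Origin: centre of its underside.
- pepper_mill: Bystander: dark wooden pepper mill, 58 mm across, 150 mm high, behind the work. Origin: centre of its underside.
- teaspoon: Bystander: metal teaspoon, 130 mm long, lying behind the dispenser. Origin: centre of its underside.

How it is judged:
By the outcome, as a careful person would: the job done as asked, in the order asked, and still so for the second after the job is handed in, with the robot touching nothing.
It also fails if it takes over 54 s, if anything falls off the work surface, if the arm or the gripper's body presses on something with over 40 N, if the wrist force passes 120 N, or if a joint passes its speed limit or range.

## Working session

There is one attempt and no reset: what is moved stays moved. The work goes in short steps, each a Python script; the robot and the scene stay as the last script left them, time stands still between calls to the robot, and variables do not carry over. Pictures are saved under pics/ and viewed, and the job is handed in when it is done.

```bash
mkdir -p pics; ls
cat > h.py <<'E'
import numpy as np, cv2
from bench import *
from scipy.spatial.transform import Rotation as Rn
def pts(c,mask=None):
    """world points for pixels with depth"""
    z=c["range_z"]; m=(z>0) if mask is None else (mask&(z>0))
    v,u=np.nonzero(m); K=np.array(c["intrinsics"]); 
    n=undist(c,np.stack([u,v],1).astype(float))
    P=np.c_[n,np.ones(len(n))]*z[v,u][:,None]
    return (P-np.array(c["t"]))@np.array(c["R"])
def undist(c,uv):
    K=np.array(c["intrinsics"]);D=np.array([c["k1"],0,0,0,0.])
    return cv2.undistortPoints(np.asarray(uv,float).reshape(-1,1,2),K,D).reshape(-1,2)
def ray_z(c,uv,z):
    n=undist(c,uv); R=np.array(c["R"]);t=np.array(c["t"])
    d=np.c_[n,np.ones(len(n))]@R; o=-R.T@t
    return o+d*((z-o[2])/d[:,2])[:,None]
def proj(c,X):
    R=np.array(c["R"]);X=np.atleast_2d(X).astype(float)
    r,_=cv2.Rodrigues(R)
    return cv2.projectPoints(X,r,np.array(c["t"],float),np.array(c["intrinsics"],float),np.array([c["k1"],0,0,0,0.]))[0].reshape(-1,2)
E
python3 - <<'E'
from h import *
print(current_clock(),current_position(),current_orientation())
for n in("scene","top","wrist"):
    c=capture(n); cv2.imwrite(f"pics/{n}0.png",c["image"]); print(n,np.round(c["R"],3).tolist(),np.round(c["t"],3),c["k1"])
    for q in("dispenser","dish","plunger_pad","knob_grip","spout_lip","salt_shaker","garlic","spice_jar","pepper_mill","teaspoon"):
        try:
            s=spot_in(n,q); print(q,[(np.round(d["xy"]).tolist(),round(d["conf"],2)) for d in s[:3]])
        except Exception as e: print(q,e)
E
```

```text
pics
0.0 [ 0.14473676 -0.58156449  0.22182256] [ 7.87832492e-01 -6.15888901e-01 -6.41532507e-04 -6.43495282e-04]
scene [[-0.875, -0.483, 0.023], [-0.246, 0.404, -0.881], [0.417, -0.777, -0.472]] [0.514 0.235 0.996] -0.1292365144061935
dispenser [([308.0, 250.0], 0.93)]
dish [([375.0, 211.0], 0.64), ([281.0, 199.0], 0.56)]
plunger_pad [([288.0, 269.0], 0.8)]
knob_grip [([317.0, 212.0], 0.68)]
spout_lip [([307.0, 248.0], 0.82)]
salt_shaker [([360.0, 256.0], 0.66)]
garlic [([344.0, 294.0], 0.77)]
spice_jar [([199.0, 246.0], 0.78)]
pepper_mill [([280.0, 199.0], 0.67)]
teaspoon [([249.0, 240.0], 0.4)]
top [[-0.021, -1.0, -0.012], [-0.998, 0.022, -0.06], [0.06, 0.01, -0.998]] [0.027 0.592 0.913] 0.02310155274793812
dispenser [([282.0, 220.0], 0.93)]
dish [([408.0, 238.0], 0.88), ([237.0, 224.0], 0.31)]
plunger_pad [([240.0, 226.0], 0.75)]
knob_grip [([300.0, 215.0], 0.52)]
spout_lip [([283.0, 221.0], 0.95)]
salt_shaker [([305.0, 269.0], 0.8)]
garlic [([252.0, 278.0], 0.82)]
spice_jar [([225.0, 126.0], 0.7), ([241.0, 225.0], 0.36)]
pepper_mill [([349.0, 142.0], 0.69)]
teaspoon [([289.0, 152.0], 0.49)]
wrist [[0.241, -0.971, 0.0], [-0.941, -0.233, 0.246], [-0.238, -0.059, -0.969]] [-0.602 -0.029  0.389] -0.01984267961769386
dispenser []
dish []
plunger_pad []
knob_grip []
spout_lip []
salt_shaker []
garlic []
spice_jar []
pepper_mill []
teaspoon []
```

View pics/scene0.png

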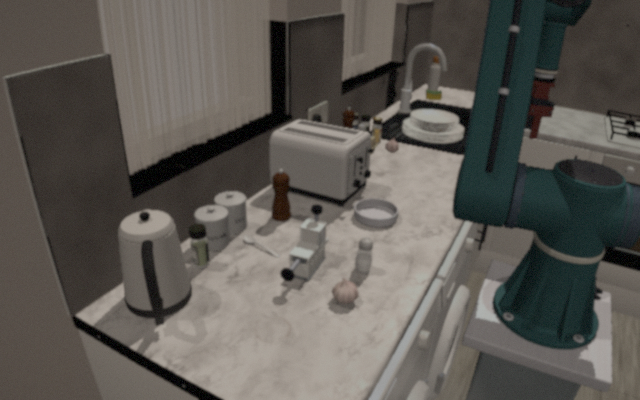

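View pics/top0.png

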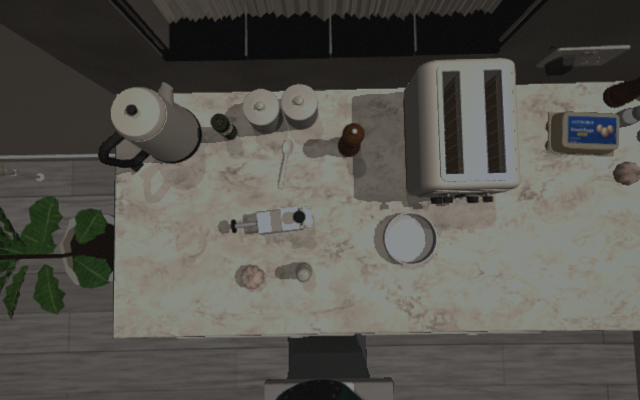

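Run:
```python
from h import *
c=capture("top")
def rep(q):
    s=silhouettes("top",q)
    if not s: print(q,"none");return
    P=pts(c,s[0]["region"]); print(q,round(s[0]["conf"],2),len(P),"med",np.round(np.median(P,0),4),"min",np.round(np.percentile(P,2,axis=0),3),"max",np.round(np.percentile(P,98,axis=0),3)); return P
for q in("dispenser","dish","plunger_pad","knob_grip","salt_shaker","garlic","spice_jar","pepper_mill","teaspoon"):
    P=rep(q)
    if q=="dispenser":
        for zl,zh in((.09,.108),(.053,.07),(.125,.15),(.034,.047)):
            Q=P[(P[:,2]>zl)&(P[:,2]<zh)]
            if len(Q)>10: print(zl,len(Q),np.median(Q,0).round(4),cv2.minAreaRect((Q[:,:2]*1000).astype(np.float32)))
    if q=="dish":
        Q=P[P[:,2]>.024]; A=np.c_[2*Q[:,:2],np.ones(len(Q))]; x=np.linalg.lstsq(A,(Q[:,:2]**2).sum(1),rcond=None)[0]; print("rim c",x[:2],np.sqrt(x[2]+x[0]**2+x[1]**2),len(Q), np.median(Q[:,2]))
        print(cv2.minEnclosingCircle((P[:,:2]*1000).astype(np.float32)))
    if q in("plunger_pad","knob_grip"):
        print(cv2.minAreaRect((P[:,:2]*1000).astype(np.float32)))
z=pts(c); Q=z[(abs(z[:,2])<.02)]; print("table z",np.median(Q[:,2]))
```

```text
dispenser 0.73 1303 med [0.5487 0.0981 0.0641] min [0.523 0.039 0.005] max [0.578 0.217 0.142]
0.09 375 [0.552 0.082 0.102] ((554.6442260742188, 76.3047866821289), (51.83945846557617, 48.602325439453125), 6.031223773956299)
0.053 577 [0.5458 0.1375 0.063 ] ((548.0961303710938, 137.49517822265625), (49.00536346435547, 171.42886352539062), 5.870438098907471)
0.125 129 [0.5568 0.0568 0.1409] ((555.8778686523438, 56.781734466552734), (26.08542251586914, 26.06437873840332), 43.70478057861328)
0.034 130 [0.5554 0.0436 0.0411] ((555.475830078125, 125.06936645507812), (46.05657196044922, 181.89051818847656), 0.06280487775802612)
dish 0.95 2301 med [ 0.4997 -0.2115  0.0055] min [ 0.442 -0.268  0.001] max [ 0.56  -0.147  0.032]
rim c [ 0.50079745 -0.2070978 ] 0.06240353071211 327 0.030149352946176135
((499.4256591796875, -211.81494140625), 69.26727294921875)
plunger_pad 0.52 161 med [0.5425 0.2017 0.0543] min [0.529 0.166 0.001] max [0.551 0.221 0.066]
((538.7164306640625, 193.15721130371094), (23.917987823486328, 60.02870178222656), 0.01558616477996111)
knob_grip 0.6 143 med [0.5567 0.0569 0.1407] min [0.542 0.044 0.067] max [0.57  0.07  0.144]
((557.0447998046875, 59.163307189941406), (31.063623428344727, 27.895166397094727), 43.70477294921875)
salt_shaker 0.76 300 med [0.4297 0.0512 0.081 ] min [0.409 0.033 0.001] max [0.446 0.073 0.091]
garlic 0.77 442 med [0.4172 0.1772 0.0399] min [0.389 0.155 0.002] max [0.441 0.205 0.055]
spice_jar 0.77 489 med [0.7712 0.2331 0.1019] min [0.758 0.218 0.006] max [0.795 0.257 0.109]
pepper_mill 0.82 625 med [ 0.7283 -0.0627  0.1287] min [ 0.713 -0.089  0.013] max [ 0.757 -0.039  0.149]
teaspoon 0.51 149 med [0.7351 0.0954 0.0049] min [0.638 0.082 0.001] max [0.757 0.115 0.011]
table z 0.000982922072935527
```

The dish is to the right (top view, px 408,238), the dispenser is at px 282,220 with its spout facing right, and the toaster is close behind the dish. Next I check the toaster clearance and refine the pose with a wrist view.

```bash
cat >> h.py <<'E'
def q_a(deg): 
    a=np.radians(deg)/2; return [np.cos(a),np.sin(a),0,0]
E
python3 - <<'E'
from h import *
c=capture("top"); P=pts(c)
T=P[(P[:,1]<-.15)&(P[:,1]>-.5)&(P[:,2]>.04)&(P[:,0]>.5)&(P[:,0]<.9)&(P[:,2]<.3)]
for z in (.05,.08,.12,.16): 
    Q=T[(T[:,2]>z)]; print(z,np.percentile(Q[:,0],[0,.5,2]),np.percentile(Q[:,1],[1,99]),Q[:,2].max())
# wrist view above the dispenser
yaw=6
for a in(6,186,-84,96):
    for p in((.50,.05,.30),(.5074,-.2699,.008),(.553,-.08,.01),(.555,.057,.136),(.54,.23,.033)):
        try: print(a,p,np.round(inverse_kinematics(p,q_a(a)),2))
        except Exception as e: print(a,p,e)
move_ptp([.50,.04,.33],q_a(6))
for n in ("wrist",):
    c=capture(n); cv2.imwrite("pics/wrist1.png",c["image"]); np.savez("w1.npz",**c)
    for q in("knob_grip","dispenser","plunger_pad"):
        s=silhouettes(n,q)
        if s: P=pts(c,s[0]["region"]); print(q,s[0]["xy"],s[0]["conf"],np.median(P,0)); 
        if q=="dispenser" and s:
          for zl,zh in((.09,.108),(.053,.07),(.125,.15),(.034,.047)):
            Q=P[(P[:,2]>zl)&(P[:,2]<zh)]
            if len(Q)>10: print(zl,len(Q),np.median(Q,0).round(4),cv2.minAreaRect((Q[:,:2]*1000).astype(np.float32)))
print(current_clock())
E
```

```text
0.05 [0.57948079 0.58565931 0.60019744] [-0.49462306 -0.16224417] 0.2998942255928782
0.08 [0.57948079 0.58839655 0.60057824] [-0.49454796 -0.16365097] 0.2998942255928782
0.12 [0.57948079 0.58827985 0.60293103] [-0.49456463 -0.16567517] 0.2998942255928782
0.16 [0.60002046 0.60224557 0.60637338] [-0.49423986 -0.16805504] 0.2998942255928782
6 (0.5, 0.05, 0.3) [-0.04  0.15  1.6  -0.    1.39 -0.14]
6 (0.5074, -0.2699, 0.008) [-0.61  0.59  1.76 -0.    0.79 -0.71]
6 (0.553, -0.08, 0.01) [-0.27  0.57  1.79 -0.    0.77 -0.37]
6 (0.555, 0.057, 0.136) [-0.02  0.39  1.7  -0.    1.05 -0.13]
6 (0.54, 0.23, 0.033) [ 0.28  0.57  1.72 -0.    0.86  0.18]
186 (0.5, 0.05, 0.3) unsupported operand type(s) for *: 'NoneType' and 'float'
186 (0.5074, -0.2699, 0.008) [-0.61  0.59  1.76 -0.    0.79  2.43]
186 (0.553, -0.08, 0.01) [-0.27  0.57  1.79 -0.    0.77  2.77]
186 (0.555, 0.057, 0.136) unsupported operand type(s) for *: 'NoneType' and 'float'
186 (0.54, 0.23, 0.033) [ 0.28  0.57  1.72 -0.    0.86 -2.96]
-84 (0.5, 0.05, 0.3) [-0.04  0.15  1.6  -0.    1.39  1.43]
-84 (0.5074, -0.2699, 0.008) [-0.61  0.59  1.76 -0.    0.79  0.86]
-84 (0.553, -0.08, 0.01) [-0.27  0.57  1.79 -0.    0.77  1.2 ]
-84 (0.555, 0.057, 0.136) [-0.02  0.39  1.7  -0.    1.05  1.44]
-84 (0.54, 0.23, 0.033) [ 0.28  0.57  1.72 -0.    0.86  1.75]
96 (0.5, 0.05, 0.3) [-0.04  0.15  1.6  -0.    1.39 -1.71]
96 (0.5074, -0.2699, 0.008) [-0.61  0.59  1.76 -0.    0.79 -2.28]
96 (0.553, -0.08, 0.01) [-0.27  0.57  1.79 -0.    0.77 -1.94]
96 (0.555, 0.057, 0.136) [-0.02  0.39  1.7  -0.    1.05 -1.7 ]
96 (0.54, 0.23, 0.033) [ 0.28  0.57  1.72 -0.    0.86 -1.39]
knob_grip [372.3, 166.1] 0.85 [0.55452579 0.05655613 0.13917779]
dispenser [473.0, 143.2] 0.17 [0.72297689 0.09595233 0.00502113]
plunger_pad [368.8, 41.8] 0.71 [0.54116227 0.20422048 0.05297767]
4.9667
```

View pics/wrist1.png

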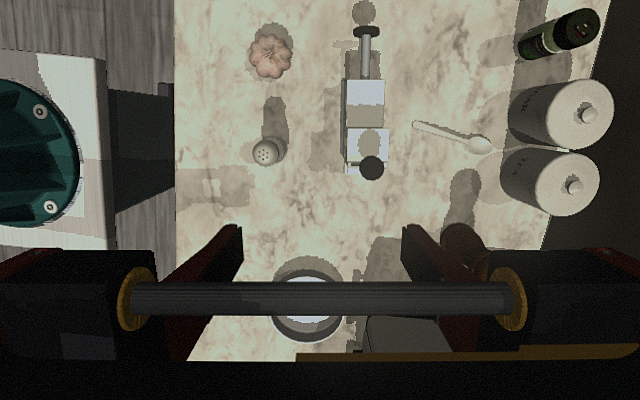

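The wrist view shows the dispenser upright at px 340-390, 25-180, with the knob at (372,167) and the pad at (366,32). I'll fit the yaw and position from the depth, then check by reprojecting.

Run:
```python
from h import *
c=dict(np.load("w1.npz")); P=pts(c)
B=(P[:,0]>.5)&(P[:,0]<.62)&(P[:,1]>0)&(P[:,1]<.25)
P=P[B]
for zl,zh in((.095,.106),(.056,.066),(.134,.15),(.036,.047)):
    Q=P[(P[:,2]>zl)&(P[:,2]<zh)]
    if len(Q)>10: print(zl,len(Q),np.median(Q,0).round(4),cv2.minAreaRect((Q[:,:2]*1000).astype(np.float32)))
Q=P[(P[:,2]>.02)&(P[:,2]<.075)&(P[:,1]>.195)]; print("pad",np.percentile(Q,[2,50,98],axis=0).round(4).tolist())
im=c["image"].copy()
for o,yaw,col in(((.5538,.0797),6,(0,0,255)),):
    r=np.radians(yaw);ex=np.array([np.cos(r),np.sin(r)]);ey=np.array([-np.sin(r),np.cos(r)])
    def W(x,y,z): return np.r_[np.array(o)+ex*x/1000+ey*y/1000,z/1000]
    for z,x,y0,y1 in((101,26,-28,21),(62,24,20,82),(5,29,-22,88),(40,25,-48,-28),(0,0,0,0)):
        p=proj(c,[W(*k,z) for k in((-x,y0),(x,y0),(x,y1),(-x,y1))]); cv2.polylines(im,[np.int32(p*1)],True,col,1)
    t=np.linspace(0,6.28,40)
    p=proj(c,[W(14*np.cos(k),-23+14*np.sin(k),140) for k in t]); cv2.polylines(im,[np.int32(p)],True,(0,255,0),1)
    p=proj(c,[W(17*np.cos(k),145,48+17*np.sin(k)) for k in t]); cv2.polylines(im,[np.int32(p)],True,(0,255,0),1)
cv2.imwrite("pics/fit1.png",cv2.resize(im[0:220,220:500],None,fx=2.7,fy=2.7))
```

```text
0.095 1335 [0.5514 0.0798 0.1003] ((554.0306396484375, 75.19776916503906), (52.018795013427734, 47.107933044433594), 5.896658897399902)
0.056 2042 [0.5468 0.1317 0.0614] ((547.715087890625, 137.11944580078125), (50.2543830871582, 171.27345275878906), 5.743422508239746)
0.134 460 [0.5552 0.0564 0.1392] ((555.58642578125, 55.988922119140625), (26.335960388183594, 26.422178268432617), 7.181748390197754)
0.036 237 [0.5374 0.0406 0.0399] ((538.8079223632812, 122.65760803222656), (34.924659729003906, 187.20762634277344), 0.9647522568702698)
pad [[0.5237, 0.1963, 0.0405], [0.5392, 0.2145, 0.0537], [0.5541, 0.2213, 0.0646]]
```

View pics/fit1.png

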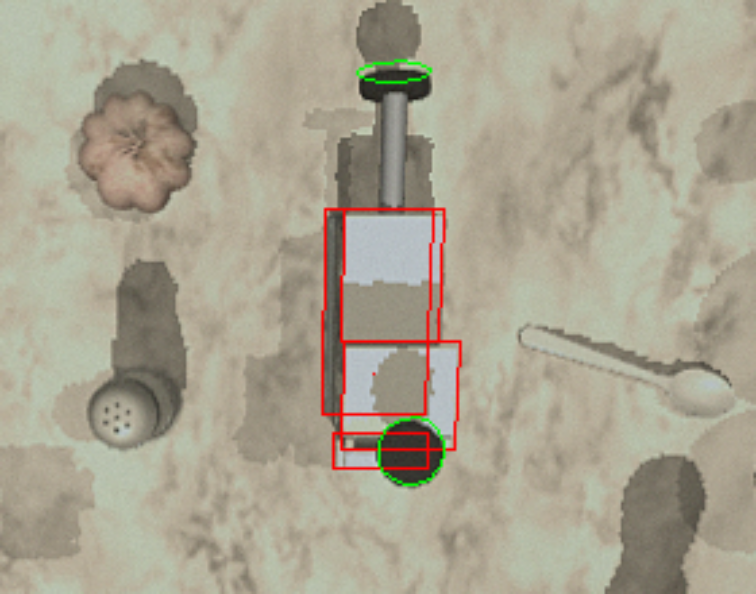

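```bash
cat >> h.py <<'E'
O=np.array([.5535,.0790]); YAW=5.9
_r=np.radians(YAW); EX=np.array([np.cos(_r),np.sin(_r)]); EY=np.array([-np.sin(_r),np.cos(_r)])
def W(x,y,z): return np.r_[O+EX*x/1000+EY*y/1000,z/1000]
E
python3 - <<'E'
from h import *
q=q_a(YAW+90)
g=np.array([.5008,-.2072])-.063*EY
move_gripper(.05)
move_ptp([*g,.12],q)
print(servo_line([*g,.009],q,rate=.12,contact_N=8),current_position(),current_clock())
move_gripper(0.0); print("gap",current_finger_gap(),current_force(),current_position())
c=capture("wrist"); cv2.imwrite("pics/wrist2.png",c["image"])
c=capture("top"); cv2.imwrite("pics/top2.png",c["image"][150:330,220:500].repeat(2,0).repeat(2,1))
print(current_clock())
E
```

```text
False [ 0.50784226 -0.27021266  0.00962491] 8.625
gap 0.0038732888259622104 [ 0.56328028 -0.31992222  0.552255  ] [ 0.50728578 -0.26990611  0.00904429]
9.5
```

View pics/wrist2.png

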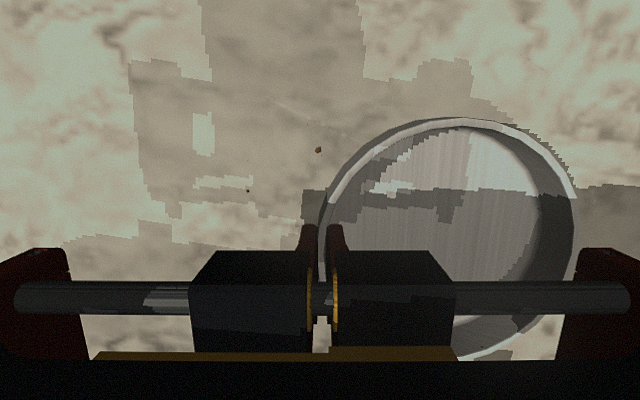

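View pics/top2.png

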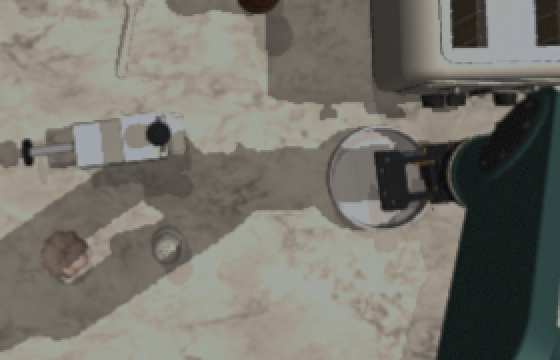

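The wall is gripped: the gap reads 3.9 mm, with one finger inside the dish and one outside (px 310/335, 230). Now I slide it.

Run:
```python
from h import *
q=q_a(YAW+90)
z=.009
t0=W(0,-94-63-30,9)
print(servo_line(t0,q,rate=.1,contact_N=12),current_position(),current_force())
r=servo_line(W(0,-94-63+5,9),q,rate=.025,contact_N=5)
p=current_position(); print("contact",r,p,"disp y of tcp",(p[:2]-O)@EY*1000,(p[:2]-O)@EX*1000,current_force(),current_finger_gap(),current_clock())
c=capture("scene"); cv2.imwrite("pics/scene3.png",c["image"][150:330,220:450].repeat(3,0).repeat(3,1))
c=capture("top"); cv2.imwrite("pics/top3.png",c["image"][150:330,220:480].repeat(3,0).repeat(3,1))
```

```text
True [ 0.56253464 -0.12729251  0.00901108] [-2.03634658  3.79347677  6.16131212]
contact True [ 0.56250172 -0.12728867  0.00901721] disp y of tcp -206.1212352497775 -12.250900964417587 [0.34954644 1.16238537 5.01836203] 0.0037752376526136774 11.25
```

View pics/scene3.png

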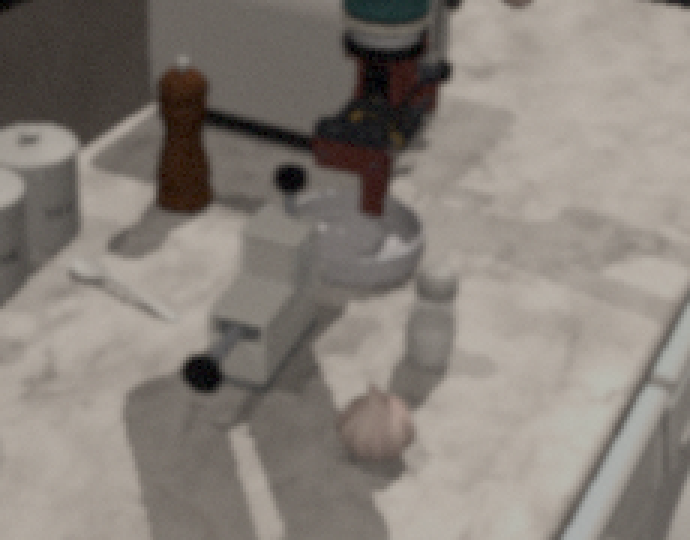

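View pics/top3.png

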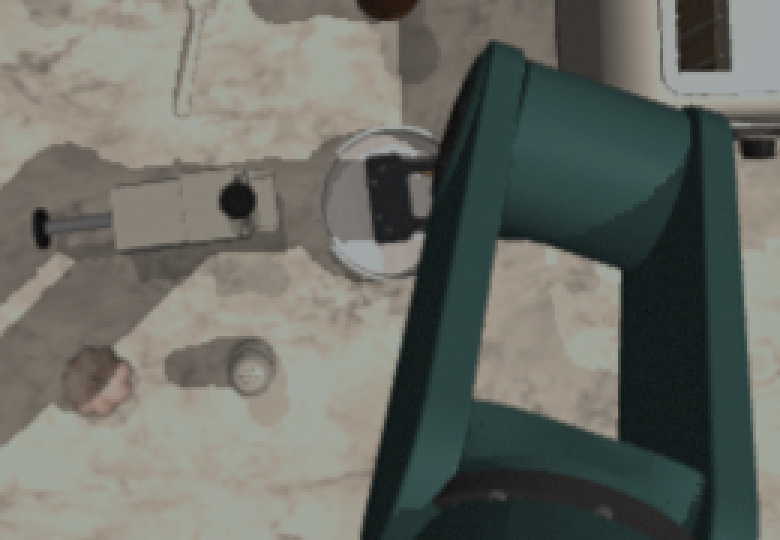

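It stopped early. In the pictures the dish is clear of everything and about 45 mm short of its place. The stop came from the load of the dish pressing on the table plus acceleration. I regrip to release that load and go on with looser thresholds.

Run:
```python
from h import *
q=q_a(YAW+90)
def st(s):
    p=current_position(); print(s,np.round(p,4),"disp xy",((p[:2]-O)@EX*1000).round(1),((p[:2]-O)@EY*1000).round(1),np.round(current_force(),1),round(current_finger_gap(),4),current_clock())
move_gripper(.012); st("open"); move_gripper(0.0); st("closed")
p0=current_position()
servo_line([*W(0,-94-63-20,9)[:2],.0093],q,rate=.06,contact_N=25); st("a")
servo_line([*W(0,-94-63-6,9)[:2],.0093],q,rate=.03,contact_N=25); st("b")
```

```text
open [ 0.5616 -0.1279  0.0083] disp xy -13.2 -206.7 [-0.2  0.5 -0.6] 0.0117 11.725
closed [ 0.5617 -0.128   0.0085] disp xy -13.1 -206.7 [ 0.4  0.8 -1.2] 0.0036 12.025
a [ 0.5718 -0.0969  0.0093] disp xy 0.2 -176.9 [ 0.6 -0.3 -1.7] 0.004 12.7167
b [ 0.5703 -0.083   0.0093] disp xy 0.0 -162.9 [ 0.5 -0.4 -1.2] 0.0038 13.3333
```

Run:
```python
from h import *
q=q_a(YAW+90)
def st(s):
    p=current_position(); print(s,np.round(p,4),"disp xy",((p[:2]-O)@EX*1000).round(1),((p[:2]-O)@EY*1000).round(1),np.round(current_force(),1),round(current_finger_gap(),4),current_clock())
servo_line([*W(0,-94-63-6,9)[:2],.0085],q,rate=.03); st("lower")
print(servo_line([*W(0,-94-63+5,9)[:2],.0085],q,rate=.015,contact_N=6)); st("c")
c=capture("top"); cv2.imwrite("pics/top4.png",c["image"][150:330,220:480].repeat(3,0).repeat(3,1))
c=capture("scene"); cv2.imwrite("pics/scene4.png",c["image"][150:330,220:450].repeat(3,0).repeat(3,1))
```

```text
lower [ 0.5705 -0.0833  0.0086] disp xy 0.2 -163.2 [ 0.9 -0.1  0.1] 0.0041 13.5833
True
c [ 0.5692 -0.0732  0.0084] disp xy -0.1 -153.0 [ 0.6 -0.5  4. ] 0.0038 14.2583
```

View pics/top4.png

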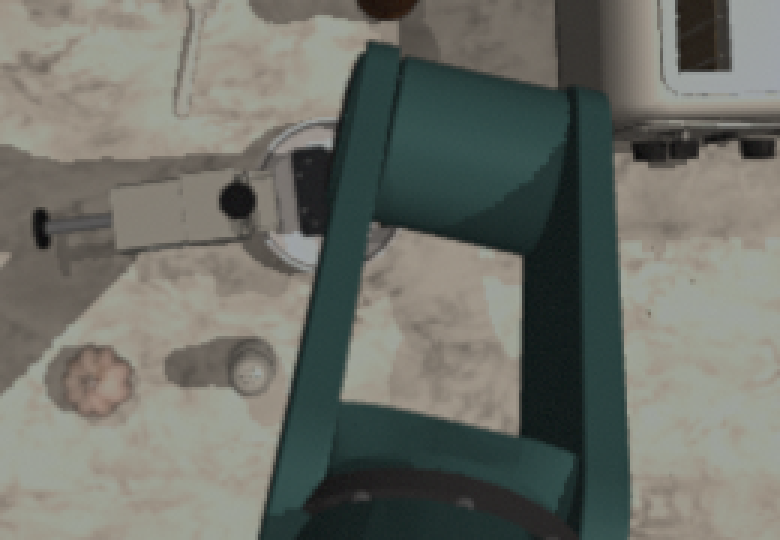

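View pics/scene4.png

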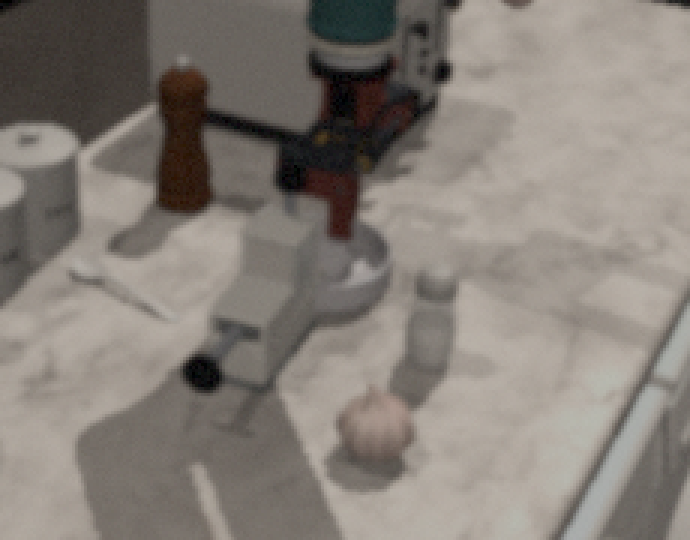

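Run:
```python
from h import *
q=q_a(YAW+90)
move_gripper(.03)
p=current_position()
servo_line([*p[:2],.09],q,rate=.2)
# go above, viewing position, then toward the knob
move_ptp(W(0,-23-40,185),q_a(YAW))
c=capture("wrist"); cv2.imwrite("pics/wrist5.png",c["image"]); 
c2=capture("top"); cv2.imwrite("pics/top5.png",c2["image"][150:330,220:480].repeat(3,0).repeat(3,1))
s=silhouettes("top","dish")
for d in s[:1]:
    P=pts(c2,d["region"]); Q=P[(P[:,2]>.024)&(P[:,2]<.034)]; print(d["conf"],len(Q))
    Q=Q[np.hypot(*(Q[:,:2]-W(0,-94,0)[:2]).T)<.075]
    L=np.c_[(Q[:,:2]-O)@EX,(Q[:,:2]-O)@EY]*1000
    print(np.percentile(L,[1,99],axis=0))
    from scipy.optimize import least_squares
    r=least_squares(lambda v:np.hypot(*(L-v).T)-63,[0,-94],loss="soft_l1"); print("dish in disp frame",r.x,np.abs(r.fun).mean())
print(current_clock(),current_position())
```

```text
17.2 [0.55974728 0.01615354 0.18451737]
```

View pics/wrist5.png

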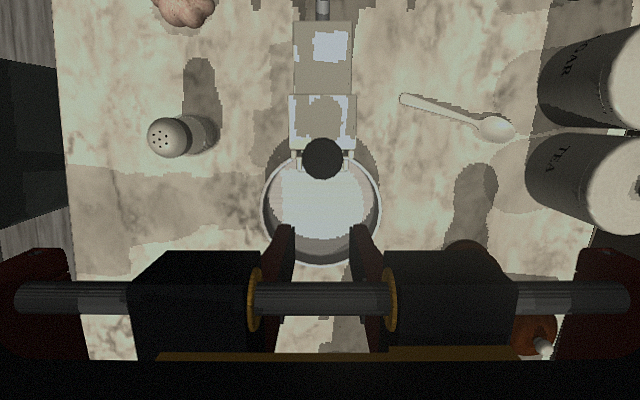

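View pics/top5.png

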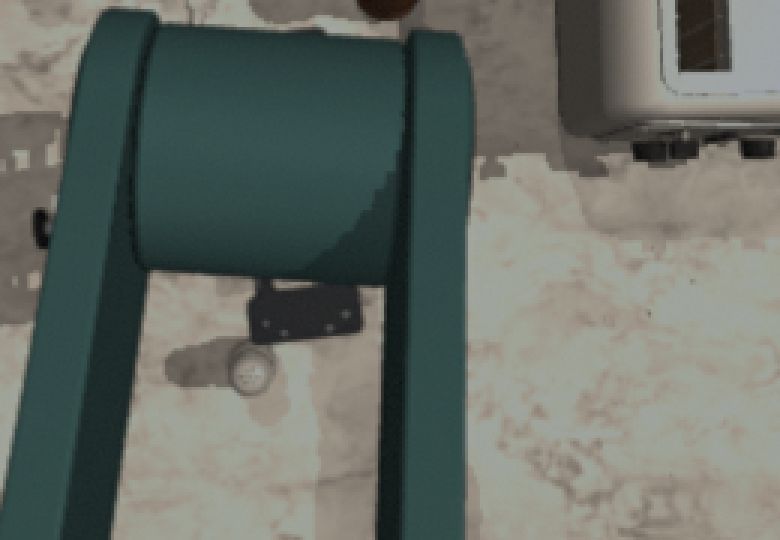

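The dish sits centred under the spout (wrist px 320,205). Now the knob.

```bash
cat >> h.py <<'E'
def st(s):
    p=current_position(); print(s,np.round(p,4),"disp xy",((p[:2]-O)@EX*1000).round(1),((p[:2]-O)@EY*1000).round(1),np.round(current_force(),1),round(current_finger_gap(),4),round(current_clock(),2))
def dishfit(cam,c):
    from scipy.optimize import least_squares
    P=pts(c); Q=P[(P[:,2]>.025)&(P[:,2]<.034)]
    Q=Q[abs(np.hypot(*(Q[:,:2]-W(0,-92,0)[:2]).T)-.062)<.01]
    L=np.c_[(Q[:,:2]-O)@EX,(Q[:,:2]-O)@EY]*1000; L=L[L[:,1]<-52]
    r=least_squares(lambda v:np.hypot(*(L-v).T)-63,[0,-94],loss="soft_l1"); print("dish in disp frame",r.x,np.abs(r.fun).mean(),len(L))
E
python3 - <<'E'
from h import *
c=capture("wrist"); dishfit("wrist",c)
q=q_a(YAW)
move_gripper(.05)
servo_line(W(0,-23,185),q,rate=.15)
print(servo_line(W(0,-23,112),q,rate=.12,contact_N=10)); st("down")
move_gripper(0.0); st("grip")
c=capture("scene"); cv2.imwrite("pics/scene6.png",c["image"][150:330,220:450].repeat(3,0).repeat(3,1))
E
```

```text
dish in disp frame [ -2.0017269  -91.37225978] 1.124399630043309 854
False
down [0.5564 0.0558 0.1124] disp xy 0.5 -23.3 [-0.2  0.1  0.2] 0.0502 18.96
grip [0.5556 0.0561 0.1125] disp xy -0.3 -23.0 [-2.2 -0.5  5.7] 0.0267 19.46
```

View pics/scene6.png

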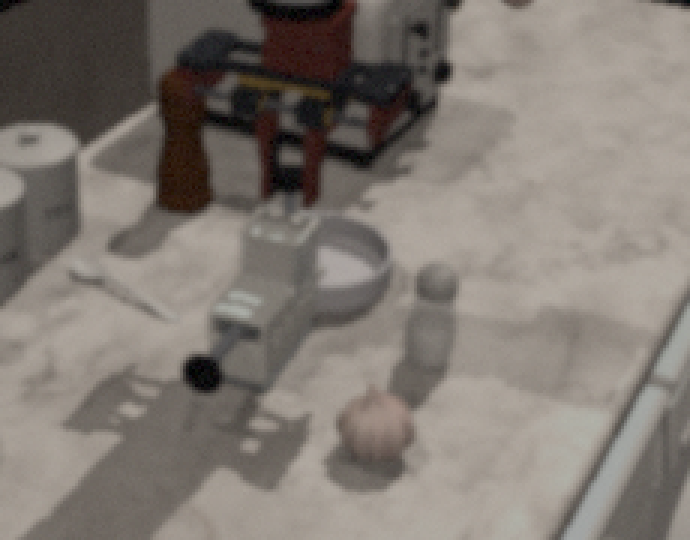

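Run:
```python
from h import *
q=q_a(YAW)
p=current_position()
print(servo_line([p[0],p[1],p[2]+.028],q,rate=.04,contact_N=25)); st("up")
move_gripper(.05); st("open")
p=current_position()
servo_line([p[0],p[1],.20],q,rate=.2)
servo_line(W(0,-10-70,215),q,rate=.2)
c=capture("wrist"); cv2.imwrite("pics/wrist7.png",c["image"])
P=pts(c); k=P[(np.hypot(*(P[:,:2]-W(0,-23,0)[:2]).T)<.012)&(P[:,2]>.11)&(P[:,2]<.18)]; print("knob top",np.percentile(k[:,2],[10,50,90]))
dishfit("wrist",c); st("")
```

```text
True
up [0.5554 0.056  0.1371] disp xy -0.5 -23.1 [ 2.1 -0.6  3.8] 0.0267 20.12
open [0.5535 0.0561 0.1356] disp xy -2.4 -22.8 [0.3 0.6 0.5] 0.0501 20.7
knob top [0.16255216 0.16339107 0.16416868]
dish in disp frame [ -1.96854361 -91.26513858] 1.1319893389064772 968
 [5.607e-01 1.000e-04 2.137e-01] disp xy -1.0 -79.2 [-1.3  0.6 -0.4] 0.05 21.68
```

View pics/wrist7.png

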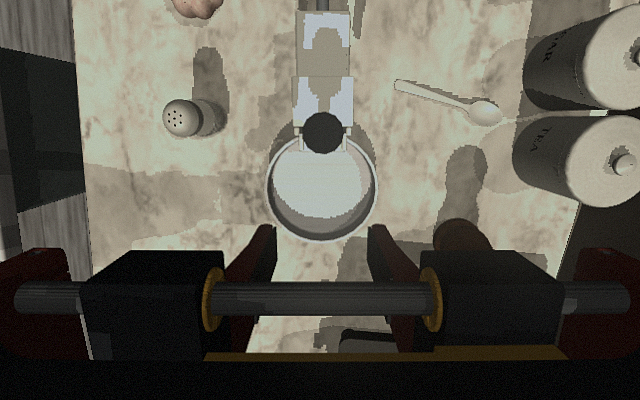

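The gate is up: the knob top reads 163 mm, the dish has not moved. Next, the plunger.

Run:
```python
from h import *
q=q_a(YAW)
servo_line(W(0,180,205),q,rate=.25)
move_gripper(0.0)
print(servo_line(W(0,180,36),q,rate=.18,contact_N=10)); st("down")
print(servo_line(W(0,148,36),q,rate=.05,contact_N=2)); st("touch")
c=capture("scene"); cv2.imwrite("pics/scene8.png",c["image"][150:330,220:450].repeat(3,0).repeat(3,1))
c=capture("wrist"); cv2.imwrite("pics/wrist8.png",c["image"])
```

```text
False
down [0.5358 0.2583 0.0369] disp xy 0.8 180.2 [ 0.2 -0.6  0. ] 0.0006 24.82
True
touch [0.5378 0.233  0.0363] disp xy 0.2 154.8 [-0.   3.2  3.3] 0.0002 25.34
```

View pics/scene8.png

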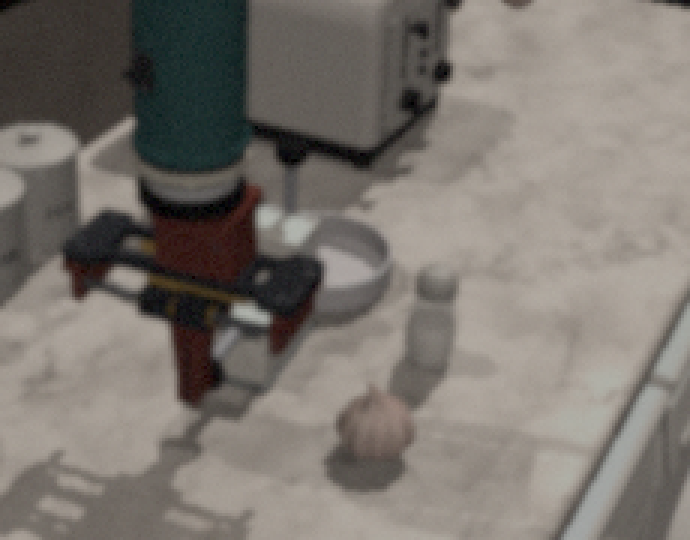

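View pics/wrist8.png

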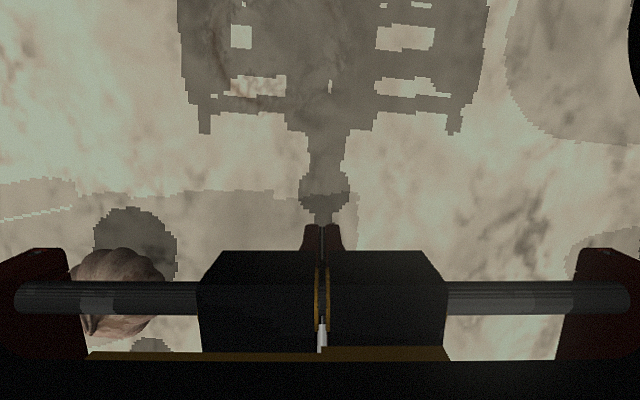

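Run:
```python
from h import *
q=q_a(YAW)
print(servo_line(W(0,92,36),q,rate=.06,contact_N=25)); st("in")
sleep(.3); st("hold")
c=capture("scene"); cv2.imwrite("pics/scene9.png",c["image"][150:330,220:450].repeat(3,0).repeat(3,1))
```

```text
True
in [0.5433 0.1787 0.0361] disp xy 0.1 100.2 [-0.8 10.7  1.5] 0.0007 26.38
hold [0.5433 0.1792 0.0361] disp xy 0.1 100.8 [-0.8  8.9  2.5] 0.0003 26.68
```

View pics/scene9.png

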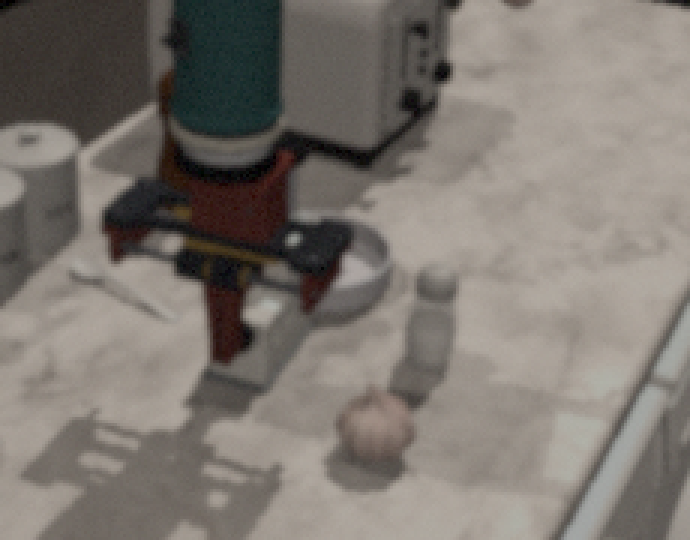

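The push stopped at about 55 mm of stroke with only spring force left. I press on from here without retracting, to reach the true end stop.

Run:
```python
from h import *
q=q_a(YAW)
print(servo_line(W(0,92,36),q,rate=.02,contact_N=25)); st("in")
print(servo_line(W(0,92,36),q,rate=.02,contact_N=25)); st("in2")
sleep(.2); st("hold")
c=capture("scene"); cv2.imwrite("pics/scene10.png",c["image"][150:330,220:450].repeat(3,0).repeat(3,1))
c=capture("top"); cv2.imwrite("pics/top10.png",c["image"][150:330,220:480].repeat(3,0).repeat(3,1))
```

```text
True
in [0.5434 0.1788 0.0362] disp xy 0.2 100.3 [-0.5 10.   1.3] 0.0002 27.09
True
in2 [0.5433 0.1788 0.0362] disp xy 0.1 100.3 [-1.1  9.9  1.3] 0.0005 27.45
hold [0.5433 0.1792 0.0362] disp xy 0.2 100.7 [-0.7  9.8  1.3] 0.0002 27.65
```

View pics/top10.png

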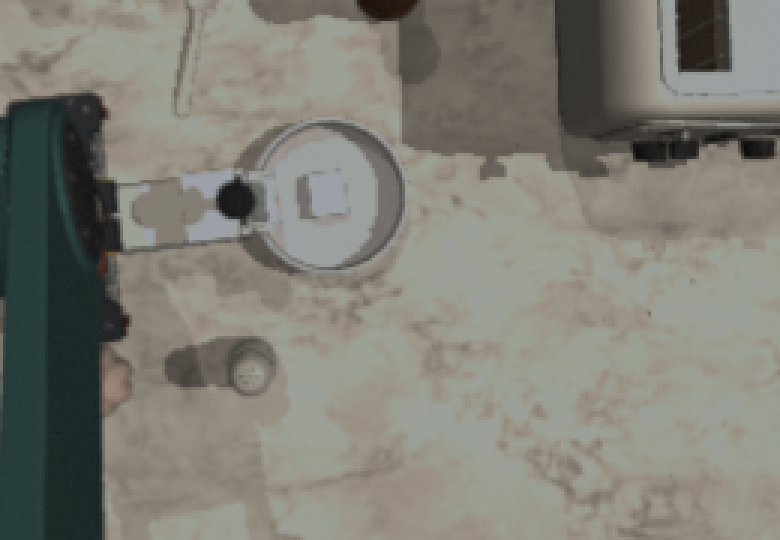

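The tablet is in the dish (top px 325,193). Three stops at the same place, with 10 N of spring force, confirm the end stop. I release the plunger, then push the gate down.

Run:
```python
from h import *
q=q_a(YAW)
servo_line(W(0,182,36),q,rate=.12); st("out")
servo_line(W(0,182,205),q,rate=.25)
servo_line(W(0,-23,205),q,rate=.25)
servo_line(W(0,-23,170),q,rate=.12); st("over")
print(servo_line(W(0,-23,136),q,rate=.04,contact_N=22)); st("pressed")
print(servo_line(W(0,-23,136),q,rate=.02,contact_N=20)); st("pressed2")
servo_line(W(0,-23,200),q,rate=.2)
servo_line(W(0,-80,215),q,rate=.2)
c=capture("wrist"); cv2.imwrite("pics/wrist11.png",c["image"])
P=pts(c); k=P[(np.hypot(*(P[:,:2]-W(0,-23,0)[:2]).T)<.012)&(P[:,2]>.11)&(P[:,2]<.18)]; print("knob top",np.percentile(k[:,2],[10,50,90]))
dishfit("wrist",c); st("")
```

```text
out [0.5345 0.2591 0.0357] disp xy -0.4 181.1 [ 0.2 -0.7  0.9] 0.0006 28.59
over [0.5555 0.057  0.1698] disp xy -0.2 -22.1 [ 0.6 -0.3  0.2] 0.0007 30.82
True
pressed [0.5554 0.056  0.1403] disp xy -0.4 -23.1 [-2.5  0.3  7.6] 0.0006 31.54
True
pressed2 [0.5555 0.056  0.1403] disp xy -0.4 -23.1 [-3.7 -0.6  9.1] 0.0001 31.75
knob top [0.13843814 0.13931693 0.14014141]
dish in disp frame [ -1.9731032  -91.33843823] 1.1409705600888234 811
 [5.607e-01 1.000e-04 2.137e-01] disp xy -0.9 -79.2 [-1.2 -0.9 -0.9] 0.0008 32.69
```

View pics/wrist11.png

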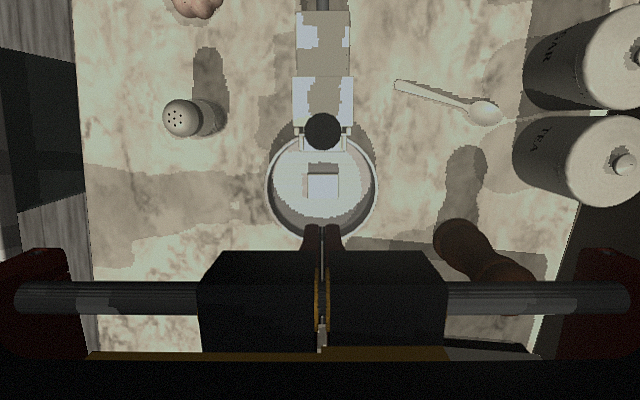

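Run:
```python
from h import *
servo_line([.50,-.15,.30],rate=.25)
move_ptp([.30,-.42,.30],q_a(-40))
c=capture("top"); cv2.imwrite("pics/top12.png",c["image"][100:330,200:460].repeat(3,0).repeat(3,1)[:600])
dishfit("top",c)
P=pts(c)
Q=P[(P[:,2]>.02)&(P[:,2]<.075)&(P[:,1]>.197)&(abs(P[:,0]-.54)<.03)&(P[:,1]<.24)]; print("pad y",np.percentile(Q[:,1],[2,98]))
for q in("salt_shaker","garlic","spice_jar","pepper_mill","teaspoon"):
    s=silhouettes("top",q)
    if s: print(q,np.round(np.median(pts(c,s[0]["region"]),0),4))
d=capture("scene"); cv2.imwrite("pics/scene12.png",d["image"][150:330,220:450].repeat(3,0).repeat(3,1)); st("")
```

```text
dish in disp frame [ -1.23950723 -90.75096536] 1.0987044858732669 191
pad y [0.19915173 0.22344705]
salt_shaker [0.4302 0.0528 0.0824]
garlic [0.4166 0.1773 0.04  ]
spice_jar [0.7712 0.2333 0.1005]
pepper_mill [ 0.7282 -0.0625  0.1282]
teaspoon [0.7246 0.098  0.0062]
 [ 0.3005 -0.4196  0.3   ] disp xy -302.9 -470.0 [-0.1  0.  -1. ] 0.0005 35.19
```

View pics/top12.png

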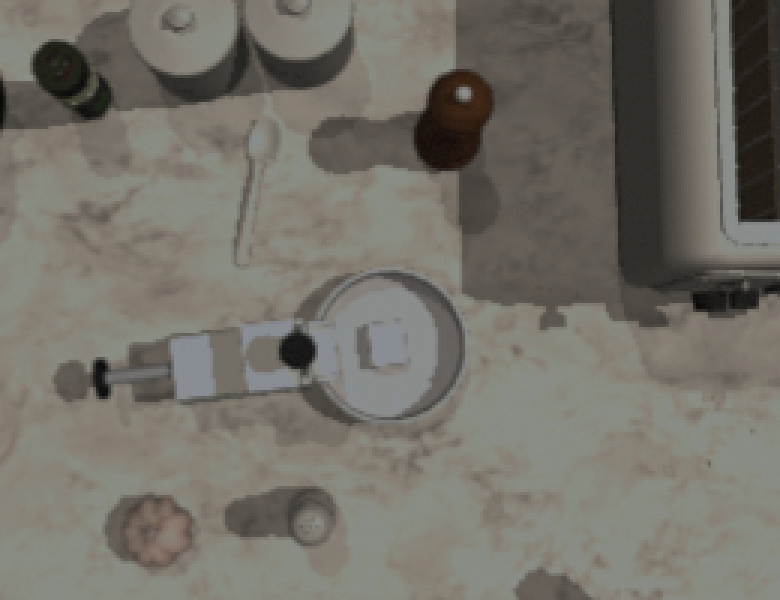

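View pics/scene12.png

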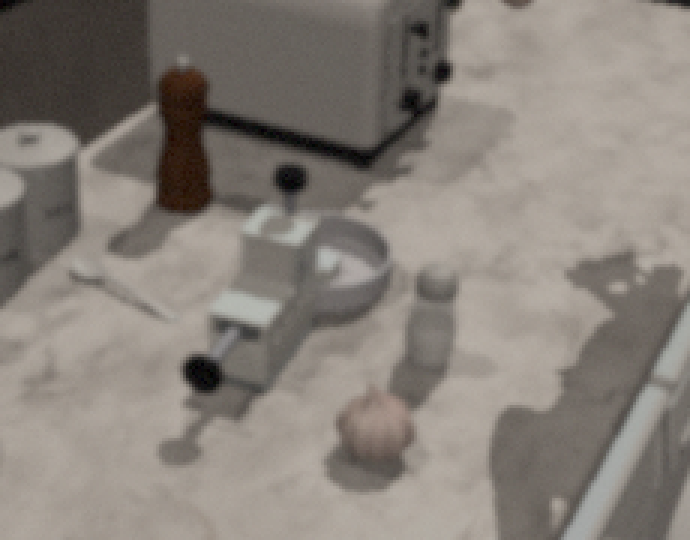

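```bash
python3 -c "
from bench import *
close_job(); print(current_clock())"
```

```text
the job is handed in; nothing more can be done
the job is handed in; nothing more can be done
```

The job is done and handed in at about 35 s of the 54 s. One tablet is in the dish, the dish stands under the spout, and the gate is down again.

**What I did:**
1. I gripped the dish by its wall and slid it under the spout until it touched the pedestal.
2. I pulled the gate knob up to its upper click; the knob top read 163 mm.
3. I pushed the plunger once to its end stop and let it spring back.
4. I pressed the knob fully down; the knob top read 139 mm, as at the start.

**Last checks:**
- **Tablet and plunger:** the pictures show one tablet in the dish and the plunger back out. I could not see directly that the other two tablets are still in the magazine.
- **Bystanders:** the salt shaker, garlic, spice jar and pepper mill read within 2 mm of where they started. The teaspoon reading differed by about 10 mm. It looks unmoved in the pictures and nothing came near it, so I put that down to how the network outlined it.

**Things that disagreed or went less cleanly:**
- **Dish position:** my fit puts the dish 1 to 2 mm to the side of its spot and about 3 mm closer to the pedestal than it can physically be. The plunger's end stop also read about 3 mm off, so I think my estimate of the dispenser's position is off by that much.
- **Slide:** it stopped early once on force, so I regripped. During one stretch of the slide the tool was up to 0.8 mm higher, so the dish may have been lifted by up to that much before I lowered it again.
- **Plunger:** the first push also stopped on force. I pressed on twice without retracting, and all three stops were at the same place.

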